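Draw the bench clamp's sprung jaw open to its marker with the loose bar

ROBOT

A 7-joint arm with a two-finger parallel gripper is mounted at the origin on the work surface. World frame = base frame: x ahead of the robot, y to its left, z up, the work surface at z = 0. Lengths are in m, angles in rad, forces in N, time in s.
With the tool pointing down it reaches from about 0.425 to 0.925 m from the base axis. Payload 6.8 kg.
Tool frame: the origin (TCP) lies on the front face of the gripper's body, between the roots of the fingers; the fingertips stand 73 mm ahead of it and the grasp point (between the pads) lies 54 mm ahead of it (env.nose_length is the distance from the TCP to the fingertips, in m); z points along the fingers, y is the line along which they close (so a half turn about z gives the same grasp; the last joint's range is limited). The gripper opens to 85 mm and grips with 20 to 120 N. Pads are 22 mm wide; open, the fingers measure 114 mm over their backs; the gripper's body (76 mm by 85 mm) begins 54 mm behind the grasp point. The pads swing forward as they close: fully open they stand 13 mm farther back than shut.
Start: joints at [1.081, 0.477, 0.022, 1.555, -0.011, 1.109, -0.083], TCP at [0.252, -0.626, 0.304] pointing down, gripper open.
Joint ranges: [-2.96, 2.96], [-0.34, 2.1], [-1.41, 1.46], [0.24, 2.44], [-1.37, 4.51], [0.17, 1.92], [-2.96, 2.96]. Speed limits (rad/s): [2.39, 2.39, 3.14, 3.14, 3.14, 3.14, 3.14].

INTERFACE

Orientations are given as a unit quaternion [w, x, y, z].
In Python, from cell import env, kin, camera, calibration, job gives the robot as it stands. The module is installed in compiled form; this text tells all that it offers. Calls block until the motion is done:
- env.reach(position, orientation): joint-space move of the TCP to a pose.
- env.movel(position, velocity=0.15, rot=None, stop_force=None): straight line of the TCP; rot=None keeps the orientation; velocity is the mean speed in m/s. With stop_force (N) it stops when the force on the tool has changed by that much, and returns True; else False.
- env.goto_joints(angles): joint-space move.
- env.grip(opening, f_grip=None): finger opening in m; f_grip is the grip in N (None keeps the last); returns when the fingers have stopped.
- env.dwell(seconds).
- kin.inverse_kinematics(position, orientation): joint angles nearest the present ones, or None.
- env.get_state(): the state.
- camera(name): name is "scene" or "top"; returns (picture, depth): 400x640x3 uint8, blue, green, red; 400x640 float32, m along the optical axis (not along the pixel's ray), 0 where there is no reading.
- calibration(name): a dict with "fx", "fy", "cx", "cy" (pixels), "rvec" (rotation vector, rad) and "tvec" (3), from world to camera coordinates, as OpenCV has them. Camera axes: x right, y down, z forward; pixel columns grow to the right and rows downward; lengths in m; the calibration is good to about 2 mm. A picture is of the moment at which its call begins. calibration takes no time and is no camera call.
A pose or a line that the arm cannot do raises env.PlanningError and nothing moves.
- job.job_done(): hands the job in; it is judged then, once.
The state is a dict: "time": time; "qpos": joint angles; "joint_velocities": joint speeds; "joint_torque": joint torques, N m; "tcp_pos": TCP position; "orientation": TCP orientation; "force": force on the tool from outside, world axes, zero at the start; "torque": the same for the moment, N m; "opening": finger opening in m; "gripper_force": force on a finger pad.
Only numpy, scipy, OpenCV 4.12 (cv2) and the standard library are available. Lean on these libraries where they do the work, as an engineer would, in place of code of your own. Each camera call takes 0.05 s, during which the arm holds its last target. There are 200 camera calls.

TASK

Take the longer of the two bars out of the wooden block and slide it all the way down into the round socket on top of the bench clamp's sliding jaw, while the jaw is still shut. Then, with the bar, pull the jaw open against its spring until its pointer is level with the little marker on the edge of the clamp, and finish while still holding the bar there, so that I can put a part between the jaws. Pull only by the bar, keep the gripper itself off the clamp, and leave the marker, the short bar and the other things on the bench where they are.

Things in the scene. Friction and masses are not known exactly. Their poses are not given: they have to be found in the camera images.
- clamp: Self-closing bench clamp fixed to the bench: dark steel base 290 x 120 x 12 mm, a fixed bare-aluminium jaw with two spring tubes behind it at the +x end (its face at x = +86 mm) and a sliding aluminium jaw that opens along the clamp's own -x (roughly towards the robot; yaw up to 0.4 rad either way). 83 mm high. Origin: underside, on the centre line, 5 mm from the plate's middle towards -x; z up.
- jaw (a joint): Opening of the sliding jaw in m: 0 shut, grows as the jaw is pulled along the clamp's -x, hard stop at 0.110. A spring always pulls it shut: about 5 N at 0, growing 80 N per m (about 12 N at 0.085), and it snaps shut when let go. Friction is about 0.5 N.
- socket (a point): Centre of the mouth of the round upright socket in the top face of the sliding jaw's block (block 54 mm long along clamp x, 50 mm wide; top face 83 mm above the bench). It moves with the jaw. Hole diameter 20.5 mm with a 2 mm chamfered rim, blind, 42 mm deep. Axes parallel to the clamp's.
- pointer (a point): Tip of the jaw's pointer, a thin flat steel finger (6 mm thick along clamp x) that sticks out of the sliding jaw's -y side, 45 mm above the bench, straight beside the socket (same clamp x, 49 mm to clamp -y). Moves with the jaw. Axes parallel to the clamp's.
- mark (a point): Point on top of the marker, a small black clip (6 x 20 mm, with a thin upright fin) on the steel rail along the clamp's -y edge, 45 mm above the bench. The pointer is level with it when both have the same clamp x; the jaw's opening is then 0.045 to 0.085 m. The marker is stiff and must not be shifted. Axes parallel to the clamp's.
- long_bar: The longer bar: upright, 130 mm long, about 0.25 kg. Lower 60 mm a steel shank of 18 mm diameter, its lowest 4 mm tapered to 12 mm; upper 70 mm a black rubber grip of 25 mm diameter. Origin: centre of its lower end; z runs up the bar. It stands loose in one of the block's two holes, its lower end 15 mm above the bench.
- short_bar: The shorter bar, not to be used: 90 mm long, steel shank 50 mm x 18 mm diameter, rubber grip of 25 mm diameter above. Origin: centre of its lower end. Stands in the other hole.
- holder: Wooden block fixed to the bench, 70 x 160 x 50 mm (x, y, z), origin at the centre of its underside. Two blind upright holes 21 mm in diameter, 35 mm deep, at y = -45 and +45 mm; either bar may be in either.
- wrench: Steel wrench about 180 mm long lying on the bench, left of the clamp; leave alone. Origin: middle of its underside.
- jar: Glass jar with steel lid, 64 mm across, 90 mm high, beyond the block; leave alone. Origin: centre of its underside.
- can: Steel can, 84 mm across, 110 mm high, left of the clamp; leave alone. Origin: centre of its underside.
There are look-alikes about, which are no part of the job. What is shaped like the long_bar but purple is not meant.

How it is judged:
On the way, in this order (a step that is already met when the one before it is completed fails the run):
1. the long bar is fully down in the socket while the jaw is still shut (z of long_bar in the frame of socket below -0.035 m and horizontal distance between long_bar and socket below 0.01 m and angle between long_bar's own z axis and vertical below 0.15 rad and value of joint jaw below 0.015 m), for 0.1 s.
2. the jaw is drawn by the bar until its pointer is level with the marker (z of long_bar in the frame of socket below -0.035 m and horizontal distance between long_bar and socket below 0.01 m and angle between long_bar's own z axis and vertical below 0.15 rad and x of pointer in the frame of mark between -0.005 and 0.005 m), for 0.2 s.
At the end, for the whole second after the job is handed in: The long bar is upright (within 0.15 rad) and at least 35 mm deep in the socket, the gripper's fingers hold it, and the bar alone (no part of the arm or gripper on the clamp) keeps the jaw still with its pointer within 5 mm of the marker along the slide (all of step 2 and velocity of joint jaw between -0.01 and 0.01 m/s and contact force between the fingers and long_bar above 2 N and contact force between long_bar and clamp above 2 N and contact force between each of the arm, the fingers and clamp below 1 N); the arm keeps its last pose, push and grip.
It fails at once if the gripper or arm itself pushes or pulls on the clamp with over 6 N (contact force between any of the fingers, the arm and clamp above 6 N).
It fails at once if the marker is shifted by more than 4 mm (distance of mark from where it was at the start of the episode above 0.004 m).
It fails at once if the short bar, wrench, jar or can is moved by more than 30 mm (distance of any of short_bar, wrench, jar, can from where it was at the start of the episode above 0.03 m).
It also fails if it takes over 54 s, if anything falls off the work surface, if the arm or the gripper's body presses on something with over 40 N, if the wrist force passes 120 N, or if a joint passes its speed limit or range.

## Working session

There is one attempt and no reset: what is moved stays moved. The work goes in short steps, each a Python script; the robot and the scene stay as the last script left them, time stands still between calls to the robot, and variables do not carry over. Pictures are saved under pics/ and viewed, at most 10 in all, crops included, and the job is handed in when it is done.

```bash
mkdir -p pics
cat > h.py <<'E'
from cell import env, kin, camera, calibration, job
import numpy as np, cv2
def cal(n):
    c=calibration(n); R,_=cv2.Rodrigues(np.array(c["rvec"],float)); return c,R,np.array(c["tvec"],float).ravel()
def cloud(n,d):
    c,R,t=cal(n); v,u=np.mgrid[0:d.shape[0],0:d.shape[1]]
    P=np.stack([(u-c["cx"])/c["fx"]*d,(v-c["cy"])/c["fy"]*d,d],-1)
    W=(P-t)@R; W[d==0]=np.nan; return W
def ray(n,u,v,z):
    c,R,t=cal(n); o=-R.T@t; r=R.T@np.array([(u-c["cx"])/c["fx"],(v-c["cy"])/c["fy"],1]); return o+r*(z-o[2])/r[2]
def proj(n,p):
    c,R,t=cal(n); q=R@np.array(p)+t; return c["fx"]*q[0]/q[2]+c["cx"],c["fy"]*q[1]/q[2]+c["cy"]
E
python3 - <<'E'
from h import *
for n in("scene","top"):
    p,d=camera(n); cv2.imwrite(f"pics/{n}0.png",p); np.savez(f"{n}0.npz",p=p,d=d)
    c,R,t=cal(n); print(n,-R.T@t,c["fx"],R[2])
print(env.get_state()["time"],env.get_state()["orientation"],env.nose_length)
E
```

```text
scene [ 1.16581082 -0.58575499  0.67772561] 364.15985999837517 [-0.58244069  0.59204653 -0.55699528]
top [0.4670861  0.04036718 1.23039223] 494.4244807163475 [ 0.09115718 -0.02396145 -0.9955482 ]
0.1 [-8.04128902e-04  9.81836925e-01  1.89724971e-01 -2.02945262e-04] 0.0726
```

View pics/scene0.png

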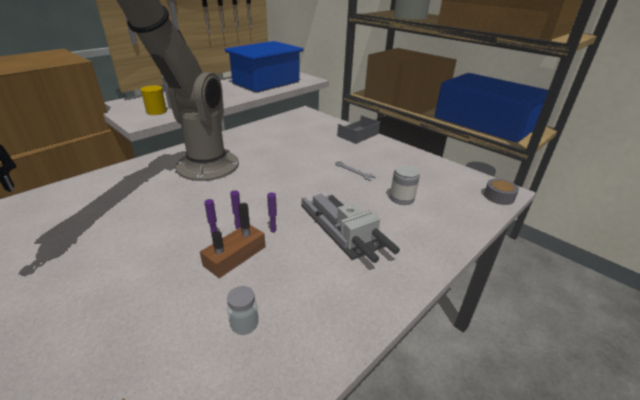

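View pics/top0.png

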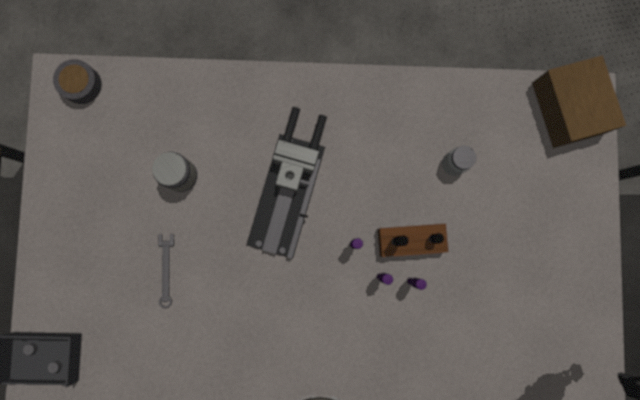

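The scene view shows the block with two black bars, the taller one at (244,220) and the shorter at (217,240), and three purple look-alikes around it. In the top view the bars are at (400,241) and (437,239), and the clamp's jaw socket is near (289,175). The small thing at (304,215) should be the marker.

Run:
```python
from h import *
T=np.load("top0.npz");S=np.load("scene0.npz")
WT=cloud("top",T["d"]);WS=cloud("scene",S["d"])
np.set_printoptions(precision=4,suppress=True)
def dark(p): return p.max(-1)<50
for n,W,p,boxes in(("top",WT,T["p"],[(385,228,418,254),(424,228,450,252)]),("scene",WS,S["p"],[(236,200,252,240),(209,226,226,254)])):
    for x0,y0,x1,y1 in boxes:
        w=W[y0:y1,x0:x1].reshape(-1,3); m=(w[:,2]>.06); q=w[m]; z=np.nanpercentile(q[:,2],95)
        top=q[q[:,2]>z-.006]; print(n,"bar",m.sum(),"ztop",z,"mean top",top.mean(0),"mid",(top.min(0)+top.max(0))/2)
# purple
hsv=cv2.cvtColor(T["p"],cv2.COLOR_BGR2HSV); m=cv2.inRange(hsv,(135,80,30),(165,255,255))
k,l,s,c=cv2.connectedComponentsWithStats(m)
for i in range(1,k):
    if s[i,4]>15: w=WT[l==i]; z=w[:,2].max(); print("purple",c[i],s[i,4],z,np.median(w[w[:,2]>z-.01],0))
# holder
w=WT[215:265,370:455].reshape(-1,3); q=w[(w[:,2]>.04)&(w[:,2]<.056)]; print("holder",cv2.minAreaRect(q[:,:2].astype(np.float32)),q[:,2].mean())
# jaw block top
w=WT[140:250,245:330]; 
for lo,hi in((.076,.09),(.038,.052),(.005,.018)):
    mm=(w[...,2]>lo)&(w[...,2]<hi); q=w[mm]; print(lo,mm.sum(),q.mean(0),cv2.minAreaRect(q[:,:2].astype(np.float32)))
cv2.imwrite("pics/topcrop.png",cv2.resize(T["p"][95:265,235:335],None,fx=3.5,fy=3.5,interpolation=cv2.INTER_CUBIC)*1)
for n,d in (("can",(170,170)),("jar",(462,158))): print(n,WT[d[1],d[0]])
cr=cv2.resize(S["p"][175:275,285:405],None,fx=6,fy=6,interpolation=cv2.INTER_CUBIC)
cv2.imwrite("pics/scrop.png",cr)
```

```text
top bar 149 ztop 0.14756361676105342 mean top [ 0.4959 -0.1699  0.1454] mid [ 0.4959 -0.1699  0.1463]
top bar 129 ztop 0.10782005937407946 mean top [ 0.5047 -0.2593  0.1054] mid [ 0.5046 -0.2605  0.1059]
scene bar 312 ztop 0.14464310896519503 mean top [ 0.4977 -0.1721  0.1434] mid [ 0.4966 -0.1718  0.1429]
scene bar 176 ztop 0.10544591897947694 mean top [ 0.506  -0.2607  0.1038] mid [ 0.5055 -0.2608  0.1031]
purple [356.1687 243.2048] 83 nan [nan nan nan]
purple [385.6602 278.1553] 103 0.13440350854874902 [ 0.4102 -0.1379  0.1301]
purple [417.7521 283.0331] 121 nan [nan nan nan]
holder ((0.5006924867630005, -0.21506762504577637), (0.07007914036512375, 0.16194070875644684), 5.438724040985107) 0.0502084550451194
0.076 1237 [0.6751 0.0779 0.0834] ((0.6663556694984436, 0.08005396276712418), (0.10017719119787216, 0.10258397459983826), 75.7120132446289)
0.038 168 [0.642  0.0627 0.0444] ((0.6073597073554993, 0.08160021901130676), (0.10438865423202515, 0.2676865756511688), 84.13397979736328)
0.005 2554 [0.5816 0.1101 0.0121] ((0.6064812541007996, 0.09484758973121643), (0.2725805640220642, 0.21052663028240204), 1.2627699375152588)
can [0.6431 0.3578 0.1063]
jar [ 0.6937 -0.3187  0.0889]
  return _methods._mean(a, axis=axis, dtype=dtype,
  ret = um.true_divide(
```

View pics/topcrop.png

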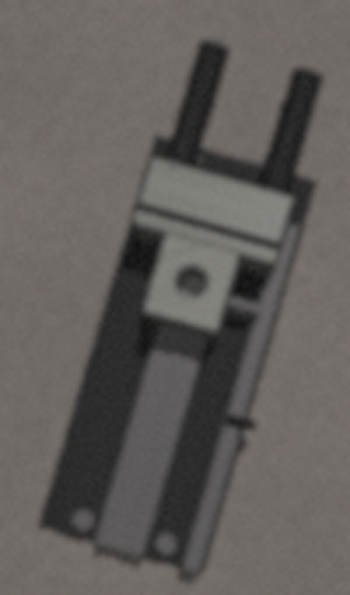

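View pics/scrop.png

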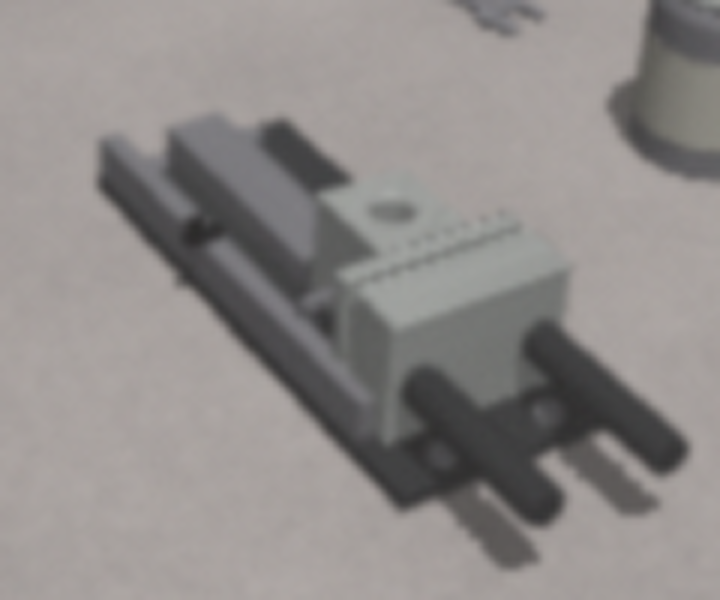

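The top crop shows the socket near crop (192,281), the pointer near (242,305) and the marker near (240,422). The jaw is shut. The scene crop shows the hole at (393,210) and the marker at (200,232).

Run:
```python
from h import *
np.set_printoptions(precision=4,suppress=True)
T=np.load("top0.npz");S=np.load("scene0.npz");p=T["p"].astype(int)
W=cloud("top",T["d"])
def dark(g,x0,y0,x1,y1,bg):
    a=g[y0:y1,x0:x1].mean(-1); w=np.clip(bg-a,0,None); v,u=np.mgrid[y0:y1,x0:x1]; return (u*w).sum()/w.sum(),(v*w).sum()/w.sum()
ht=dark(p,283,169,297,182,105); print("hole px",ht, p[169:182:2,289].mean(-1)) 
hs=dark(S["p"].astype(int),345,206,356,215,120); print("scene",hs)
st=ray("top",*ht,.083); ss=ray("scene",*hs,.083); print("socket",st,ss)
def tri(a,b):
    A=[];B=[]
    for n,(u,v) in(("top",a),("scene",b)):
        c,R,t=cal(n);o=-R.T@t;r=R.T@np.array([(u-c["cx"])/c["fx"],(v-c["cy"])/c["fy"],1]);r/=np.linalg.norm(r);M=np.eye(3)-np.outer(r,r);A.append(M);B.append(M@o)
    return np.linalg.solve(sum(A),sum(B))
f=lambda x,y:(x/3.5+235-.36,y/3.5+95-.36); g=lambda x,y:(x/6+285-.42,y/6+175-.42)
print("tri socket",tri(ht,hs)); print("tri marker",tri(f(240,422),g(200,230)))
mk=ray("top",*f(240,422),.045); pt=ray("top",*f(242,305),.045); print("marker",mk,"pointer",pt)
# yaw: rail right edge and jaw/fixed jaw edge in top crop
a=ray("top",*f(296,228),.045);b=ray("top",*f(194,575),.045); d=a-b; print("yaw rail",np.arctan2(d[1],d[0]))
a=ray("top",*f(153,157),.083);b=ray("top",*f(295,194),.083); d=b-a; print("yaw jaw",np.arctan2(d[1],d[0])+np.pi/2)
w=W[140:250,245:330].reshape(-1,3); q=w[(w[:,2]>.079)&(w[:,2]<.088)]; print("jawtop",np.nanmedian(q,0))
b=(.4965,-.171)
for yaw in(-.27,):
  for a in(yaw+np.pi/2,yaw-np.pi/2):
    o=[0,np.cos(a/2),np.sin(a/2),0]
    for pos in((*b,.17),(*b,.32),(st[0],st[1],.32),(st[0],st[1],.195),(st[0]-.08,st[1]+.02,.195)): print(a,kin.inverse_kinematics(np.array(pos),np.array(o)))
```

```text
hole px (np.float64(289.31677890011224), np.float64(174.4847081930415)) [122.      73.6667  48.3333  63.      67.3333  99.3333 122.6667]
scene (np.float64(351.58333333333337), np.float64(210.05555555555554))
socket [0.644  0.0868 0.083 ] [0.6473 0.0877 0.083 ]
tri socket [0.6453 0.0879 0.0817]
tri marker [0.5516 0.0514 0.0402]
marker [0.552  0.0521 0.045 ] pointer [0.633  0.0529 0.045 ]
yaw rail -0.2580320624965881
yaw jaw -0.2292957022688209
jawtop [0.6802 0.0792 0.0834]
1.3007963267948965 [ 0.5216  0.4359 -0.3806  2.0069  0.2347  0.7403 -0.271 ]
1.3007963267948965 [ 0.5583  0.2432 -0.4045  1.871   0.1095  1.049  -0.1603]
1.3007963267948965 [ 0.2024  0.4912 -0.6106  1.5692  0.2974  1.1756 -0.738 ]
1.3007963267948965 [ 0.1469  0.6056 -0.5314  1.6833  0.3619  0.9521 -0.7894]
1.3007963267948965 [ 0.1858  0.5159 -0.6268  1.865   0.3837  0.8833 -0.8972]
-1.8407963267948966 [-0.6418  0.8468  1.2686  2.0775 -0.9885  1.0282 -2.2575]
-1.8407963267948966 [-0.7467  0.4786  1.2979  1.9439 -0.5163  1.1162 -2.6486]
-1.8407963267948966 [ 0.5205  0.7047 -1.1862  1.5478  0.6641  1.3433  2.135 ]
-1.8407963267948966 [ 0.5199  0.8801 -1.1919  1.6578  0.8653  1.2245  2.    ]
-1.8407963267948966 [ 0.536   0.7619 -1.188   1.8441  0.7958  1.1112  1.9194]
```

Two-view heights agree with the text: long bar top about 0.145, socket about 0.082. Now I'll grasp the bar with the fingers closing along the clamp's x axis.

```bash
cat >> h.py <<'E'
YAW=-.245; A=YAW+np.pi/2; Q=np.array([0,np.cos(A/2),np.sin(A/2),0]); CX=np.array([np.cos(YAW),np.sin(YAW),0])
def st():
    s=env.get_state(); print("t %.2f"%s["time"],"tcp",np.round(s["tcp_pos"],4),"F",np.round(s["force"],1),"op %.4f gf %.1f"%(s["opening"],s["gripper_force"]))
E
python3 - <<'E'
from h import *
b=(.4965,-.171)
env.grip(.06); env.reach(np.array([*b,.31]),Q); st()
print(env.movel(np.array([*b,.166]),.15,stop_force=8)); st()
env.grip(.0,80); st()
env.movel(np.array([*b,.32]),.12); st()
env.reach(np.array([.6455,.0873,.32]),Q); st()
for n in("scene","top"):
    p,d=camera(n); np.savez(f"{n}1.npz",p=p,d=d)
    cv2.imwrite(f"pics/{n}1.png",cv2.resize(p[60:260,230:430] if n=="scene" else p[90:260,220:380],None,fx=3,fy=3,interpolation=cv2.INTER_CUBIC))
E
```

```text
t 2.35 tcp [ 0.4962 -0.1727  0.3099] F [ 0.8 -0.1 -0.6] op 0.0599 gf 0.0
False
t 3.46 tcp [ 0.4971 -0.1712  0.1668] F [-0.6 -0.2  0.6] op 0.0602 gf 0.0
t 3.88 tcp [ 0.4965 -0.171   0.1669] F [-2.6  0.6  6.7] op 0.0239 gf 77.8
t 5.32 tcp [ 0.4961 -0.1709  0.3192] F [ 0.8 -0.1 -2.6] op 0.0232 gf 78.2
t 6.46 tcp [0.6454 0.085  0.3197] F [-0.8 -0.8 -2.4] op 0.0233 gf 78.2
```

View pics/scene1.png

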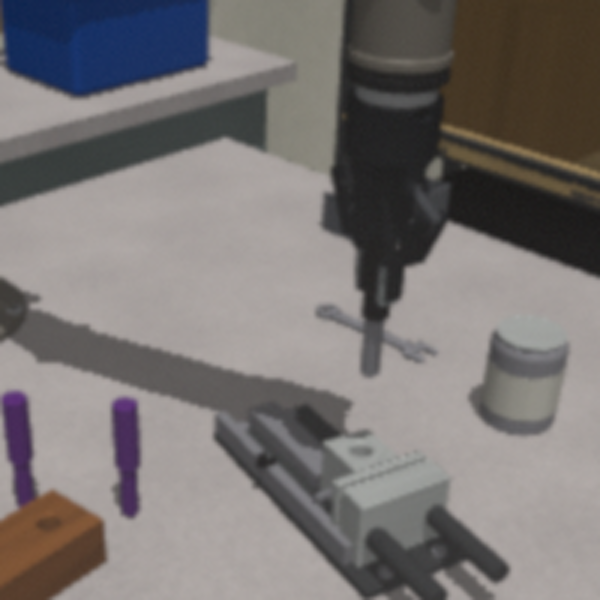

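The bar is held by its grip, shank free, almost upright (crop (377,290) to (371,375)), and it sits above the socket at crop (363,452). I'll check the shank axis against the prediction.

```bash
cat >> h.py <<'E'
def shank(d,n,tcp,zlo,zhi,r=.009):
    # visible shank surface points -> axis centre, from depth; camera-facing half: shift along view dir
    W=cloud(n,d); m=(np.hypot(W[...,0]-tcp[0],W[...,1]-tcp[1])<.03)&(W[...,2]>zlo)&(W[...,2]<zhi)
    from scipy.optimize import least_squares
    q=W[m]; f=lambda x: np.hypot(q[:,0]-x[0]-x[2]*(q[:,2]-zlo),q[:,1]-x[1]-x[3]*(q[:,2]-zlo))-r
    c,R,t=cal(n); o=-R.T@t; v=(q.mean(0)-o)[:2]; v/=np.linalg.norm(v)
    x=least_squares(f,[*(q[:,:2].mean(0)+v*r*.8),0,0],loss="soft_l1",f_scale=.001).x
    return len(q),x
E
python3 - <<'E'
from h import *
np.set_printoptions(precision=4,suppress=True)
tcp=env.get_state()["tcp_pos"]; print(tcp)
S=np.load("scene1.npz"); n,x=shank(S["d"],"scene",tcp,.175,.222); print(n,x)
W=cloud("scene",S["d"]); m=(np.hypot(W[...,0]-tcp[0],W[...,1]-tcp[1])<.03)&(W[...,2]<.24)&(W[...,2]>.14); print("zmin",W[m][:,2].min())
for z in(.169,.225): print("pred px crop",[(a-b)*3 for a,b in zip(proj("scene",(tcp[0],tcp[1],z)),(230,60))])
E
```

```text
[0.6455 0.0846 0.32  ]
103 [0.6432 0.0861 0.0122 0.0004]
zmin 0.16742704780333265
pred px crop [np.float64(368.37790074317604), np.float64(372.73592437444836)]
pred px crop [np.float64(373.51853020634326), np.float64(317.7834254177993)]
```

Run:
```python
from h import *
np.set_printoptions(precision=4,suppress=True)
env.movel(np.array([.646,.0873,.248]),.12); env.dwell(.2); st()
tcp=env.get_state()["tcp_pos"]
p,d=camera("scene"); n,x=shank(d,"scene",tcp,.104,.150); print(n,x)
W=cloud("scene",d)
q=W[(np.abs(W[...,2]-.083)<.006)&(np.hypot(W[...,0]-.645,W[...,1]-.087)<.04)]; print("block top",len(q),q.mean(0))
cv2.imwrite("pics/s2.png",cv2.resize(p[140:240,300:400],None,fx=6,fy=6,interpolation=cv2.INTER_CUBIC))
print("tip pred crop",[(a-b)*6 for a,b in zip(proj("scene",(tcp[0],tcp[1],.097)),(300,140))],"below at mouth",[(a-b)*6 for a,b in zip(proj("scene",(tcp[0],tcp[1],.083)),(300,140))])
```

```text
t 7.51 tcp [0.6465 0.0874 0.249 ] F [-0.1  0.2 -0.9] op 0.0233 gf 78.2
90 [0.6444 0.0885 0.0187 0.0105]
block top 239 [0.6504 0.0814 0.0823]
tip pred crop [np.float64(310.0092789799056), np.float64(395.45872417863313)] below at mouth [np.float64(307.6896436970858), np.float64(419.8181233241812)]
```

View pics/s2.png

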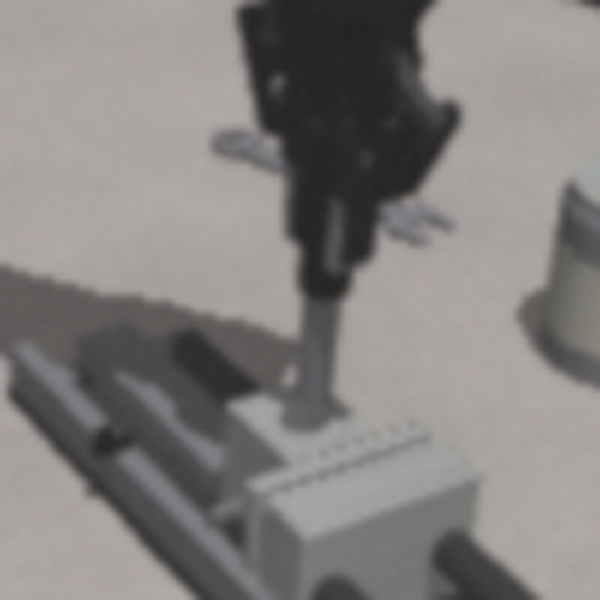

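The tip is right over the hole: the front rim shows at crop (300,428), and the predicted axis meets the mouth at (308,420). I'll lower it with a force stop.

Run:
```python
from h import *
np.set_printoptions(precision=4,suppress=True)
print(env.movel(np.array([.646,.0873,.189]),.04,stop_force=15)); st(); env.dwell(.2); st()
tcp=env.get_state()["tcp_pos"]
p,d=camera("scene"); np.savez("scene3.npz",p=p,d=d)
W=cloud("scene",d); m=(np.hypot(W[...,0]-tcp[0],W[...,1]-tcp[1])<.025)&(W[...,2]<.125)&(W[...,2]>.075)
print(np.c_[W[m][:,2],p[m].mean(-1)][::6][:20].T)
cv2.imwrite("pics/s3.png",cv2.resize(p[140:240,300:400],None,fx=6,fy=6,interpolation=cv2.INTER_CUBIC))
```

```text
True
t 8.23 tcp [0.6448 0.0869 0.2289] F [ 0.3  0.1 -1.5] op 0.0234 gf 78.7
t 8.43 tcp [0.6449 0.0869 0.2293] F [-1.5 -0.3 -2.6] op 0.0233 gf 78.7
[[  0.1208   0.12     0.1157   0.1093   0.1117   0.109    0.1068   0.1017
    0.0838   0.0981   0.084    0.0979   0.0811   0.0942   0.0824   0.0811
    0.0902   0.082    0.0813   0.0848]
 [ 79.6667  79.      84.      95.6667 109.      84.3333  84.      90.6667
   89.3333  82.6667  93.6667  83.     150.      94.     104.6667 136.3333
   90.     113.3333 139.      91.6667]]
```

View pics/s3.png

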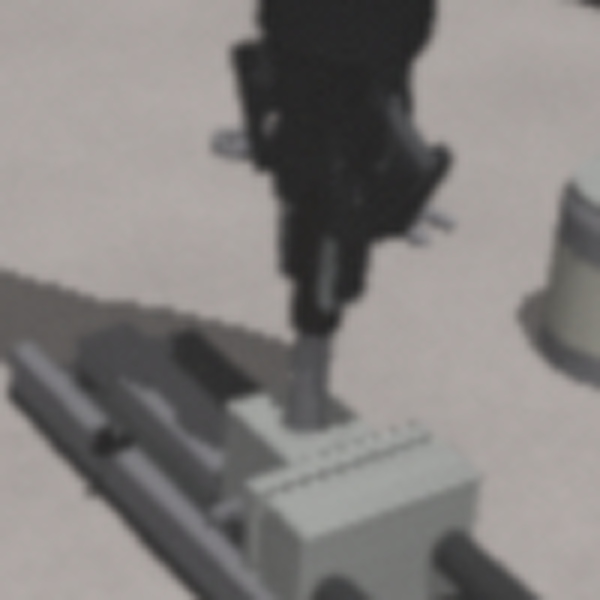

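The tip has entered the mouth by about 5 mm (shank meets the block at crop (303,428)). Contact nudged it toward -x, so I'll continue with that correction.

Run:
```python
from h import *
x,y=.6445,.0869
for k in range(4):
    r=env.movel(np.array([x,y,.189]),.04,stop_force=25); s=env.get_state(); st()
    if s["tcp_pos"][2]<.196 or not r: break
    env.dwell(.15); st(); x,y=env.get_state()["tcp_pos"][:2]
env.dwell(.2); st()
```

```text
t 9.37 tcp [0.6445 0.0869 0.1929] F [-2.6 -1.4  7.6] op 0.0231 gf 79.7
t 9.57 tcp [0.6445 0.0869 0.1929] F [-1.9 -1.   6.9] op 0.0236 gf 79.7
```

Run:
```python
from h import *
p,d=camera("scene"); q=np.load("scene3.npz")["p"]
tcp=env.get_state()["tcp_pos"]
for z in np.arange(.083,.135,.004):
    u,v=proj("scene",(tcp[0],tcp[1],z)); u2,v2=proj("scene",(tcp[0],tcp[1],z+.036)); print("%.3f"%z,p[int(round(v)),int(round(u))].mean().round(),q[int(round(v2)),int(round(u2))].mean().round(),d[int(round(v)),int(round(u))])
t,dt=camera("top"); cv2.imwrite("pics/t4.png",cv2.resize(t[150:250,250:350],None,fx=6,fy=6,interpolation=cv2.INTER_CUBIC))
# marker / pointer visible in scene?
cv2.imwrite("pics/s4.png",cv2.resize(p[160:245,290:400],None,fx=7,fy=7,interpolation=cv2.INTER_CUBIC))
```

```text
0.083 81.0 80.0 1.02429
0.087 81.0 79.0 1.023596
0.091 73.0 78.0 1.0182267
0.095 52.0 70.0 1.009679
0.099 42.0 42.0 1.0149888
0.103 39.0 41.0 1.009822
0.107 42.0 41.0 1.0089337
0.111 49.0 44.0 1.0056792
0.115 56.0 77.0 0.9954612
0.119 79.0 76.0 0.9895482
0.123 78.0 74.0 0.98767614
0.127 76.0 72.0 0.98929214
0.131 73.0 63.0 0.9839583
```

View pics/s4.png

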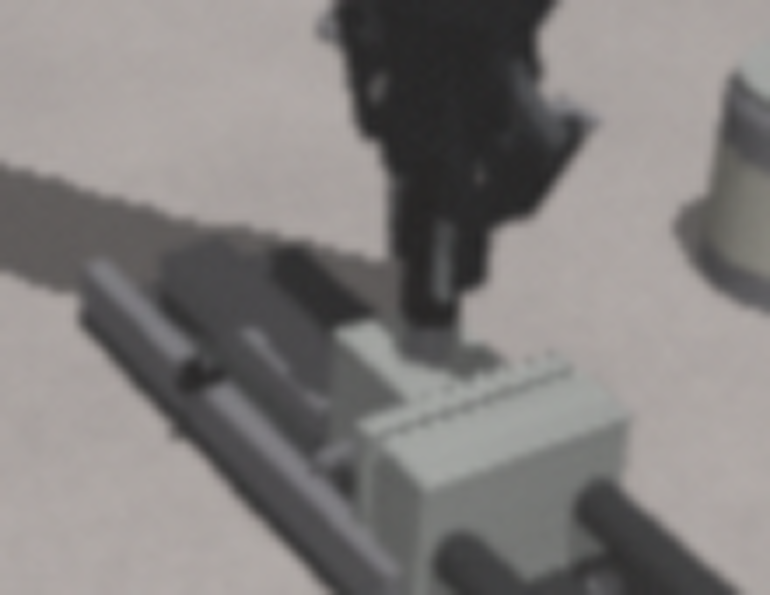

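The shank is almost fully in: the rubber starts just above the block at crop (430,325), which fits bottoming out at about 42 mm. The marker is at (200,373) and the pointer at (335,455). I'll pull to about 70 mm.

Run:
```python
from h import *
p0=env.get_state()["tcp_pos"].copy(); np.save("p0.npy",p0)
tg=p0-.07*CX; tg[2]=.1925
env.movel(tg,.05); st(); env.dwell(.3); st(); t=env.get_state()["tcp_pos"]; print("pulled",(p0-t)@CX,"lat",(t-p0)@[ -CX[1],CX[0],0])
P=[]
for n,(x0,y0,x1,y1) in(("top",(265,150,365,250)),("scene",(285,160,385,245))):
    p,d=camera(n); np.savez(f"{n}5.npz",p=p,d=d); P.append(cv2.resize(p[y0:y0+75,x0:x1],(400,300),interpolation=cv2.INTER_CUBIC) if n!="top" else cv2.resize(p[y0+20:y0+95,x0:x1],(400,300),interpolation=cv2.INTER_CUBIC))
cv2.imwrite("pics/c5.png",np.hstack(P))
```

```text
t 11.19 tcp [0.5797 0.1031 0.1931] F [ 9.3 -2.  -5. ] op 0.0235 gf 78.4
t 11.49 tcp [0.5798 0.1031 0.1931] F [ 9.1 -2.5 -5.5] op 0.0230 gf 78.4
pulled 0.06669774862760602 lat 1.3092876763022445e-05
```

View pics/c5.png

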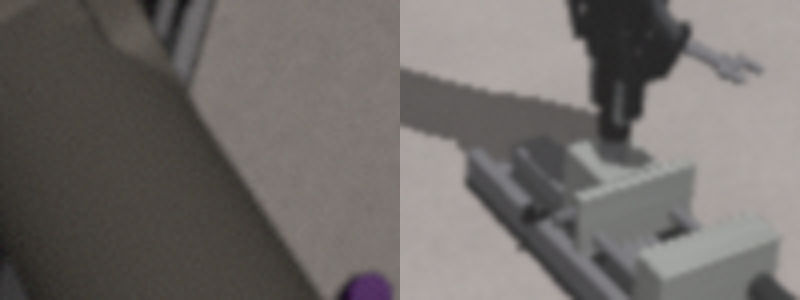

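In the scene half of the picture the marker is at (532,215), with the pointer just short of it, nearer the jaw at about (567,213). The arm hides it from the top camera, so I'll measure along clamp-x profiles in the scene view.

Run:
```python
from h import *
from scipy.ndimage import map_coordinates
sh=np.load("scene3.npz")["p"].mean(-1); nw=np.load("scene5.npz")["p"].mean(-1)
s0=np.array([.6455,.0873,0]); CY=np.array([-CX[1],CX[0],0])
xs=np.arange(-.110,.016,.003); print("x    ",*(f"{1000*x:4.0f}" for x in xs))
for y in(-.030,-.036,-.042,-.048,-.054):
    uv=np.array([proj("scene",s0+x*CX+y*CY+[0,0,.045]) for x in xs])
    for nm,im in(("sh",sh),("nw",nw)): print(nm,y,*(f"{v:4.0f}" for v in map_coordinates(im,[uv[:,1],uv[:,0]],order=1)))
c=[cv2.resize(np.load(f)["p"][195:245,310:360],(400,400),interpolation=cv2.INTER_CUBIC) for f in("scene3.npz","scene5.npz")]
cv2.imwrite("pics/c6.png",np.hstack(c))
```

```text
x     -110 -107 -104 -101  -98  -95  -92  -89  -86  -83  -80  -77  -74  -71  -68  -65  -62  -59  -56  -53  -50  -47  -44  -41  -38  -35  -32  -29  -26  -23  -20  -17  -14  -11   -8   -5   -2    1    4    7   10   13
sh -0.03   93   97   97  100  101  103  103  104  105  106  105  105  102  100   99  100  100  102  104  107  108  109  110  111  111  110  103   93   87   89   92   95   95   99  102  103  102  105  109  111  105   97
nw -0.03   84   90   92   97   98  100   95   90   88   91   92   92   94   97  102  106  112  117  120  120  120  120  119  118  119  120  122  121  120  120  121  121  121  122  124  125  126  126  125  121  112  102
sh -0.036   76   77   76   78   78   78   76   78   77   78   78   79   77   78   78   80   79   79   79   79   79   79   80   80   81   81   82   81   79   77   78   83   89   96  106  111  109  101   97   99  104  108
nw -0.036   75   75   76   77   76   77   76   77   75   76   78   85   93  101  110  106  101   99  102  110  117  119  120  118  117  115  114  114  114  114  113  113  114  114  113  113  114  114  115  115  113  110
sh -0.
[... 613 characters left out ...]
   80   94  104   98   86   71   62   59
nw -0.048   70   69   69   70   69   68   68   68   68   66   66   64   68   79   93   99   96   86   74   65   62   66   72   81   94  104  112  114  115  114  111  103   86   66   55   54   59   64   66   66   65   65
sh -0.054   99   99   98   98   96   92   82   74   72   72   64   57   54   60   77   89   96   97   97   97   98   97   97   97   97   96   96   94   92   92   92   92   92   91   92   93   91   93   90   92   90   90
nw -0.054   98   98   98   98   96   92   82   73   71   72   64   57   54   61   78   91   92   91   89   92   96   94   92   89   90   94   97  100  106  112  116  119  113   97   88   82   82   83   84   85   84   84
```

Run:
```python
from h import *
from scipy.ndimage import map_coordinates
im=np.load("top0.npz")["p"].mean(-1)
s0=np.array([.6445,.087,0]); CY=np.array([-CX[1],CX[0],0])
xs=np.arange(-.100,.016,.003); print("x    ",*(f"{1000*x:4.0f}" for x in xs))
for y in np.arange(-.078,-.026,.004):
    uv=np.array([proj("top",s0+x*CX+y*CY+[0,0,.045]) for x in xs]); print("%.3f"%y,*(f"{v:4.0f}" for v in map_coordinates(im,[uv[:,1],uv[:,0]],order=1)))
```

```text
x     -100  -97  -94  -91  -88  -85  -82  -79  -76  -73  -70  -67  -64  -61  -58  -55  -52  -49  -46  -43  -40  -37  -34  -31  -28  -25  -22  -19  -16  -13  -10   -7   -4   -1    2    5    8   11   14
-0.078  109  108  109  109  108  109  110  110  110  109  110  111  112  111  109  107  110  109  108  109  110  110  110  110  109  110  111  112  112  111  111  112  112  111  111  112  110  109  110
-0.074  109  109  109  108  108  109  109  111  110  110  109  110  111  111  110  109  111  110  110  109  110  112  112  112  113  112  112  113  113  111  113  112  112  111  111  112  111  109  110
-0.070  110  110  110  110  110  108  105  107  110  112  110  111  111  112  110  111  110  110  110  110  111  112  110  111  111  111  111  113  113  112  112  113  113  114  113  113  113  114  113
-0.066  106   98   98  107  108   95   77   84  102  112  111  109  109  110  109  109  111  111  109  108  107  109  109  108  109  108  108  109  108  111  112  113  111  111  111  111  111  110  109
-0.062   76   66   64   80   91   75   50   56   84   95   97   94   91   91   90   93   95
[... 1026 characters left out ...]
  46   45   46   45   46   45   43   39   33   34   42   58   81   85   62   35   29   30   22
-0.038   44   45   45   41   45   44   45   43   42   45   44   43   45   46   45   44   43   45   43   41   45   43   44   45   45   44   40   32   25   33   44   62   82   83   57   32   26   23   22
-0.034   42   45   45   43   44   44   44   44   44   48   44   41   45   45   44   43   42   46   46   45   44   45   44   44   44   44   41   26   25   32   43   62   81   87   61   31   23   26   26
-0.030   43   42   45   45   46   46   46   45   44   44   45   44   44   46   46   46   47   45   45   45   44   44   41   45   45   44   42   31   27   34   42   57   80   85   59   31   22   24   25
```

View pics/c6.png

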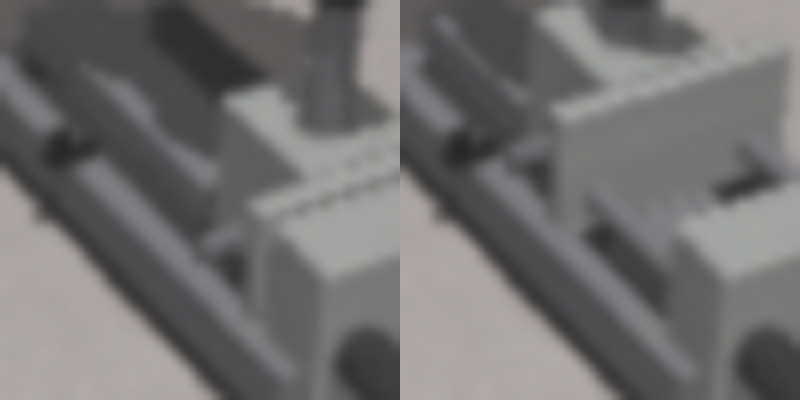

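The left half (shut) has the pointer at (215,238) and the marker at (65,148). The right half (now) has the pointer tip at (520,155) and the marker at (463,150), so the pointer is still short. The top view gives a pointer-to-marker distance of 79 mm. The scene profiles give the present opening as 62.6 mm, so I'll pull 16.4 mm more.

```bash
cat > meas.py <<'E'
from h import *
from scipy.ndimage import map_coordinates
CY=np.array([-CX[1],CX[0],0]); s0=np.array([.6455,.0873,0]); xs=np.arange(-.1,.012,.0005)
def prof(im,y):
    uv=np.array([proj("scene",s0+x*CX+y*CY+[0,0,.045]) for x in xs]); return map_coordinates(im.mean(-1),[uv[:,1],uv[:,0]],order=1)
def jaw(im):
    ref=np.load("scene3.npz")["p"]; out=[]
    for y in(-.042,-.045,-.048):
        t=prof(ref,y); t=t[(xs>-.013)&(xs<.006)]; r=cv2.matchTemplate(prof(im,y).astype(np.float32)[None],t.astype(np.float32)[None],cv2.TM_CCOEFF_NORMED)[0]
        k=r.argmax(); out.append((round(float(-.013-xs[k])*-1e3*-1,1),round(float(r[k]),3)))
    return out
E
python3 - <<'E'
from meas import *
print("before",jaw(np.load("scene5.npz")["p"]))
p0=np.load("p0.npy"); tg=p0-.087*CX; tg[2]=.1922
env.movel(tg,.04); env.dwell(.3); st(); t=env.get_state()["tcp_pos"]; print("pulled",(p0-t)@CX)
p,d=camera("scene"); np.savez("scene7.npz",p=p,d=d); print("after",jaw(p))
print([int(v) for v in prof(p,-.042)[::6]]); print([int(v) for v in prof(p,-.048)[::6]])
cv2.imwrite("pics/c8.png",cv2.resize(p[180:240,300:380],(800,600),interpolation=cv2.INTER_CUBIC))
n=90
for z in np.arange(.083,.115,.004):
    u,v=proj("scene",(t[0],t[1],z)); print("%.3f %d"%(z,p[int(round(v)),int(round(u))].mean()),end="; ")
E
```

```text
before [(62.5, 0.99), (62.5, 0.996), (63.0, 0.993)]
t 12.47 tcp [0.5639 0.1072 0.1931] F [10.5 -2.  -4.3] op 0.0234 gf 78.6
pulled 0.0831001812516257
after [(78.5, 0.998), (79.0, 0.998), (79.0, 0.993)]
[72, 71, 70, 76, 87, 102, 108, 101, 91, 82, 78, 83, 92, 103, 114, 115, 117, 115, 111, 102, 98, 93, 90, 82, 76, 71, 72, 74, 75, 77, 75, 77, 76, 78, 77, 77, 78, 78]
[69, 69, 68, 71, 78, 88, 94, 95, 89, 77, 69, 65, 67, 71, 79, 91, 102, 111, 114, 116, 114, 112, 105, 89, 72, 58, 53, 54, 59, 63, 65, 64, 64, 65, 65, 66, 65, 64]
0.083 80; 0.087 80; 0.091 73; 0.095 51; 0.099 41; 0.103 40; 0.107 41; 0.111 51;
```

The opening is 78.8 mm against the 79 mm target, and the bar depth is unchanged. I'll check that it holds steady, then hand in.

Run:
```python
from meas import *
env.dwell(.5); st(); p,_=camera("scene"); print(jaw(p)); print(job.job_done())
```

```text
t 13.02 tcp [0.5639 0.1071 0.1931] F [10.6 -3.3 -3.4] op 0.0232 gf 78.6
[(78.5, 0.998), (79.0, 0.998), (79.0, 0.992)]
the job is handed in; nothing more can be done
None
```

I handed the job in at about 13 s: the long bar is down in the socket and the gripper is holding the jaw open by it at about 79 mm, level with the marker to within about 1 mm by my camera measurement; the judge's verdict was not returned.

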